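Hang a washed square bottle on the draining rack

TASK

Hang the washed amber square bottle that lies on the rubber mat upside down on the one empty peg of the draining rack: its neck over the sloping peg, its flat sides square in the wire cradle, pushed gently all the way home until its rim meets the collar at the peg's foot, then let go. It is glass, so do not bang or drop it; keep off the vessels already draining and leave the funnel, beaker and cork on the mat standing where they are.

Things in the scene. Friction and masses are not known exactly. Their poses are not given: they have to be found in the camera images.
- bottle: loose empty amber glass bottle, square: body 48 x 48 mm (corners rounded 7 mm), 84 mm long, shoulder to 96 mm, round neck with 31 mm rim; 124 mm long in all; bore 21 mm, hollow inside; 0.10 to 0.17 kg. Origin: centre of its bottom; z runs to the mouth, x and y square to its flats. It lies on a flat side on the 4 mm mat, mouth roughly towards the rack, axis 28 mm above the work surface
- bottle_mouth (a point): centre of the bottle's mouth, in the plane of its rim, 124 mm from the bottom. If the bottle is gripped across two flats about 38 mm from its bottom (86 mm from this point), the fingers stay clear of the cradle when it is home
- free_peg: the empty peg: 14 mm thick, 78 mm long, tapered tip, fixed on the sloping panel; one of three, 100 mm apart, any of them. Origin: centre of its foot, on the face of the 34 mm collar that the bottle's rim must meet. z runs outward along the peg, 40 degrees above level; y is level, along the row of pegs; x is square to both and points up (50 degrees above level). A bottle pushed home stays when let go, drooping a few degrees
- cradle (a point): middle of the cross part of the empty peg's cradle, a fixed 5 mm steel wire: 53 mm out from the foot along the peg, the wire's upper face 26.5 mm below the peg's axis; the hung bottle's lower flat rests on it; its two sides run back to the panel level with the axis, 58 mm apart inside. So the square body enters only with its flats within about 9 degrees of the peg's x and y, any of four ways round
- peg_tip (a point): the tip of the empty peg, on its axis, 78 mm from its foot
- bay_with_bottle: a peg of the same rack with another square amber bottle draining on it (fixed). Origin: the foot of its peg; that bottle reaches 124 mm outward along its peg and 24 mm to each side
- bay_with_flask: a peg of the same rack with a small clear conical flask draining on it (fixed). Origin: the foot of its peg; the flask reaches 92 mm outward and 27 mm to each side
- rack: the draining rack (fixed): white drip tray 155 x 330 x 16 mm, with a sloping steel panel behind whose top edge is about 105 mm high. Origin: centre of the tray's underside; its -x side is the front, to which the pegs point; y along the row of pegs. The feet of the pegs are 66 mm above the work surface
- funnel: ivory powder funnel standing on its 71 mm mouth on the mat, 78 mm tall; origin: centre of its underside
- beaker: small clear beaker upside down on the mat, 59 mm wide, 72 mm tall; origin: centre of its (upward) bottom
- cork: cork stopper, 30 mm wide, 28 mm tall, on the mat; origin: centre of its underside

How it is judged:
By the outcome, as a careful person would: the job done as asked, in the order asked, and still so for the second after the job is handed in, with the robot touching nothing.
It also fails if it takes over 48 s, if anything falls off the work surface, if the arm or the gripper's body presses on something with over 40 N, if the wrist force passes 120 N, or if a joint passes its speed limit or range.

ROBOT

A 6-joint arm with a two-finger parallel gripper is mounted at the origin on a cart in front of the work surface, level with it; the furniture and walls round the work are solid. World frame = base frame: x ahead of the robot, y to its left, z up, the work surface at z = 0. Lengths are in m, angles in rad, forces in N, time in s.
With the tool pointing down it reaches from about 0.3 to 0.85 m from the base axis. Payload 4.2 kg.
Tool frame: the origin (TCP) lies where the fingers leave the gripper's body, on its centre line; the fingertips stand 78 mm ahead of it and the grasp point (between the pads) lies arm.pinch_z ahead of it (arm.pinch_z is the distance from the TCP to the grasp point, in m); z points along the fingers, y is the line along which they close (so a half turn about z gives the same grasp; the last joint's range is limited). The gripper opens to 91 mm and grips with 3 to 60 N. Pads are 32 mm wide; open, the fingers measure 118 mm over their backs; the gripper's body (76 mm by 178 mm) begins 60 mm behind the grasp point.
Start: joints at [1.228, 0.32, 1.565, -0, 1.257, -0.02], TCP at [0.182, 0.545, 0.292] pointing down, gripper open.
Joint ranges: [-3.11, 3.11], [-0.84, 2.01], [0.21, 2.61], [-1.34, 4.49], [0.05, 2.63], [-2.56, 2.56]. Speed limits (rad/s): [2.57, 2.57, 3.14, 3.14, 3.14, 3.14].

INTERFACE

Orientations are given as [roll, pitch, yaw] about the fixed x, y, z axes, in that order (R = Rz(yaw) Ry(pitch) Rx(roll)).
In Python, from station import arm, optics gives the robot as it stands.
- The arm moves only by the shell command python3 -m pendant 'ROWS' [FORCE]. ROWS is JSON, a list of rows, each a list of 5 numbers: the closure, from 0 (fully open) to 1 (shut), then the shift along the tool's x, y, z as a fraction of full scale, then the turn about the tool's z as a fraction of full scale. In form: [[gripper, dx, dy, dz, twist], ...]. A call has 1 to 12 rows; each row shifts and turns the commanded pose from where the row before left it, along the tool's axes as they then stand; what a row does not reach is not made up. Full scale, the value 1, is 1 m for a shift and 90 degrees for a turn. A row lasts 1/12 s, in which the tool goes at most 41.7 mm and 7.16 degrees, less where a joint would pass 70% of its speed; a pose out of reach is approached as far as the arm can. A call with a number of a shift or a turn outside -1 to 1 is refused whole. A call with a gripper value outside its range is refused whole. The fingers move at their own pace and stop on an object; FORCE is the grip in N (left out, the last holds). Time passes only in rows, so rows that do not move let the fingers close. It gives the time, the measured TCP pose, the force, the opening and the grip force at its end, in the units of the state.
- arm.sense(): the state, without advancing time (a new reading comes with each control period).
- optics.grab_frame(name): name is "side" or "top" or "wrist"; returns (picture, depth): 400x640x3 uint8, red, green, blue; 400x640 float32, m along the optical axis (not along the pixel's ray), 0 where there is no reading.
- optics.get_calibration(name): a dict with "mtx" (3x3 intrinsics, pixels), "k1" (the pictures are not rectified: a ray, as slopes to the right and down, at radius r is drawn at 1 + k1 r^2 times it, then the intrinsics apply), "world_to_cam" (4x4, takes a point from world to camera coordinates). Camera axes: x right, y down, z forward; pixel columns grow to the right and rows downward; lengths in m; the calibration is good to about 2 mm. A picture is of the moment at which its call begins: read the wrist's pose just before it. get_calibration takes no time and is no camera call; for the wrist camera it gives the pose at the moment of the call.
- arm.close_job(): hands the job in; it is judged then, once.
The state is a dict: "clock": time; "joint_pos": joint angles; "qvel": joint speeds; "joint_efforts": joint torques, N m; "ee_pos": TCP position; "ee_rot": TCP orientation; "ft_force": force on the tool from outside, world axes, zero at the start; "moment": the same for the moment, N m; "opening": opening from 0.0 (shut) to 1.0 (fully open); "gripper_force": force on a finger pad.
Only numpy, scipy, OpenCV 4.12 (cv2) and the standard library are available. Lean on these libraries where they do the work, as an engineer would, in place of code of your own. Each camera call takes 0.05 s, during which the arm holds its last target. There are 200 camera calls.

## Working session

There is one attempt and no reset: what is moved stays moved. The work goes in short steps, Python scripts to look and compute and a shell command to move; the robot and the scene stay as the last step left them, time stands still between calls to the robot, and variables do not carry over. Pictures are saved under pics/ and viewed, at most 10 in all, crops included, and the job is handed in when it is done.

```bash
ls; mkdir -p pics
python3 - <<'E'
from station import arm, optics
import cv2,numpy as np
print(arm.pinch_z, arm.sense())
ims=[]
for n in ["side","top"]:
    im,d=optics.grab_frame(n); np.savez(f"{n}.npz",im=im,d=d,**{k:v for k,v in optics.get_calibration(n).items()})
    print(n,optics.get_calibration(n))
    cv2.imwrite(f"pics/{n}.png",im[:,:,::-1])
E
```

```text
pics
0.0595 {'clock': 0.0, 'joint_pos': array([ 1.22799803e+00,  3.20263970e-01,  1.56569526e+00, -1.60437488e-05,
        1.25740501e+00, -2.00226446e-02]), 'qvel': array([-0.00029778,  0.00063037,  0.00067367,  0.00109565, -0.00166983,
       -0.00080311]), 'joint_efforts': array([-6.74910953e-04, -4.12465560e+01, -2.31972420e+01,  7.24968477e-02,
        4.58463735e-02, -1.63371656e-04]), 'ee_pos': array([0.18227684, 0.54494086, 0.29142991]), 'ee_rot': array([-3.13982111e+00, -2.02190738e-05,  2.81882194e+00]), 'ft_force': array([ 0.14072725, -0.1361197 , -0.4531015 ]), 'moment': array([-0.00529162,  0.02335888,  0.02383939]), 'gripper_force': 0.0, 'opening': 1.002378946631075}
side {'mtx': array([[394.6104445 ,   0.        , 320.80607103],
       [  0.        , 394.6104445 , 203.84950945],
       [  0.        ,   0.        ,   1.        ]]), 'k1': -0.019883689686687567, 'world_to_cam': array([[-0.90517199,  0.42504219,  0.00167165,  0.33329008],
       [ 0.34683433,  0.74088215, -0.5751518 , -0.34887177],
       [-0.24570228, -0.52003151, -0.818045  ,  1.22573125],
       [ 0.        ,  0.        ,  0.        ,  1.        ]])}
top {'mtx': array([[441.22076998,   0.        , 322.63448846],
       [  0.        , 441.22076998, 203.41987381],
       [  0.        ,   0.        ,   1.        ]]), 'k1': -0.005820321183218201, 'world_to_cam': array([[-0.00621302, -0.99989423,  0.01315011,  0.28081903],
       [-0.99487504,  0.00485359, -0.10099553,  0.52135676],
       [ 0.10092102, -0.01371021, -0.99479997,  1.05248601],
       [ 0.        ,  0.        ,  0.        ,  1.        ]])}
```

View pics/top.png

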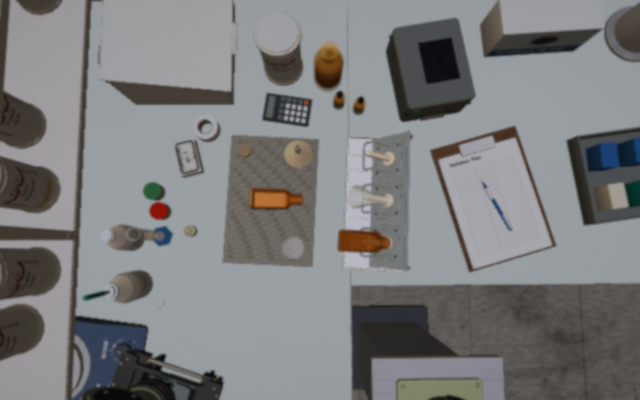

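View pics/side.png

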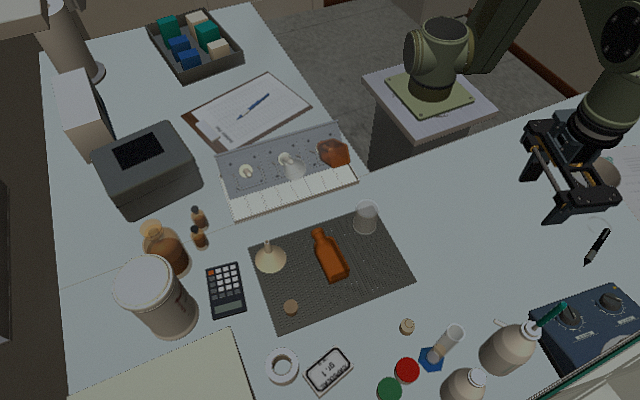

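The top view shows the bottle at (275,199) with its mouth to the right, towards the rack. The free peg is at (380,155), the flask at (370,198), the hung bottle at (363,242), the funnel at (298,153), the beaker at (292,247) and the cork at (244,150). The side view shows the peg at (247,172) and the bottle at (330,255).

The moves can't tilt the tool, so the bottle will have to pivot 40° between the pads.

```bash
cat > h.py <<'E'
import numpy as np, cv2
def rays(c,u,v):
    K=c['mtx']; k=float(c['k1'])
    xd=(np.asarray(u,float)-K[0,2])/K[0,0]; yd=(np.asarray(v,float)-K[1,2])/K[1,1]
    x,y=xd.copy(),yd.copy()
    for _ in range(5):
        s=1+k*(x*x+y*y); x,y=xd/s,yd/s
    return np.stack([x,y,np.ones_like(x)],-1)
def world(c,p):
    T=np.linalg.inv(c['world_to_cam']); return p@T[:3,:3].T+T[:3,3]
def cloud(c,d):
    v,u=np.mgrid[:d.shape[0],:d.shape[1]]
    return world(c,rays(c,u,v)*d[...,None])
def at_z(c,u,v,z):
    T=np.linalg.inv(c['world_to_cam']); r=rays(c,u,v)@T[:3,:3].T; o=T[:3,3]
    return o+r*((z-o[2])/r[...,2])[...,None]
def proj(c,P):
    q=np.asarray(P)@c['world_to_cam'][:3,:3].T+c['world_to_cam'][:3,3]
    x,y=q[...,0]/q[...,2],q[...,1]/q[...,2]; s=1+float(c['k1'])*(x*x+y*y); K=c['mtx']
    return np.stack([K[0,0]*x*s+K[0,2],K[1,1]*y*s+K[1,2]],-1)
E
python3 - <<'E'
from h import *
for n in ["side","top"]:
    c=np.load(n+".npz"); im=c['im']; W=cloud(c,c['d']); hsv=cv2.cvtColor(im,cv2.COLOR_RGB2HSV)
    ok=c['d']>0
    # bottle: on mat region
    m=ok&(hsv[...,1]>150)&(hsv[...,0]<20)&(W[...,1]>.27)&(W[...,1]<.48)&(W[...,0]>.45)&(W[...,0]<.6)&(W[...,2]>.008)
    P=W[m]; print(n,m.sum(),"z pct",np.percentile(P[:,2],[5,50,95]).round(3))
    f=P[(P[:,2]>.045)]
    (cx,cy),(w,h),a=cv2.minAreaRect((f[:,:2]*1000).astype(np.float32)); print(" top flat rect",cx,cy,w,h,a, "all y",np.percentile(P[:,1],[1,99]))
    for lo,hi in [(f[:,1].min(),.37),(.37,.39),(.39,.41),(.41,f[:,1].max())]:
        s=f[(f[:,1]>=lo)&(f[:,1]<hi)]; print("  y",round(lo,3),round(hi,3),len(s),np.percentile(s[:,0],[2,50,98]).round(4) if len(s) else'')
    # peg: above tray region
    q=ok&(W[...,1]>.1)&(W[...,1]<.28)&(W[...,0]>.54)&(W[...,0]<.68)&(W[...,2]>.05)&(W[...,2]<.14)
    uv=proj(c,np.array([[.61,.15,.066],[.61,.21,.116]])); print(uv.round(0))
    print(" peg-ish",[ (W[v,u]).round(3).tolist() for u,v in ([(247,172),(243,170),(250,168)] if n=='side' else [(380,155),(388,157),(372,155),(366,155),(366,152)])])
s=np.load("side.npz")['im'][120:220,205:365]; t=np.load("top.npz")['im'][125:280,335:420]
a=cv2.resize(s,None,fx=3,fy=3,interpolation=3); b=cv2.resize(t,None,fx=3.4,fy=3.4,interpolation=3)
o=np.zeros((max(a.shape[0],b.shape[0]),a.shape[1]+b.shape[1],3),np.uint8); o[:a.shape[0],:a.shape[1]]=a; o[:b.shape[0],a.shape[1]:]=b
cv2.imwrite("pics/crop1.png",o[...,::-1])
E
```

```text
side 1182 z pct [0.023 0.052 0.055]
 top flat rect 535.9312744140625 389.90362548828125 121.33597564697266 47.073360443115234 88.6106185913086 all y [0.33075252 0.45014621]
  y 0.329 0.37 83 [0.5172 0.5363 0.5561]
  y 0.37 0.39 177 [0.5142 0.5372 0.5584]
  y 0.39 0.41 184 [0.5146 0.5379 0.5589]
  y 0.41 0.451 414 [0.5148 0.5378 0.5595]
[[256. 177.]
 [262. 182.]]
 peg-ish [[0.632, 0.171, 0.118], [0.633, 0.126, 0.077], [0.614, 0.117, 0.066]]
top 848 z pct [0.04  0.052 0.056]
 top flat rect 532.5999755859375 389.92633056640625 120.08964538574219 45.40530776977539 88.84941864013672 all y [0.33237576 0.44851968]
  y 0.33 0.37 77 [0.5144 0.5315 0.5507]
  y 0.37 0.39 167 [0.5103 0.5314 0.5527]
  y 0.39 0.41 157 [0.5106 0.5334 0.5551]
  y 0.41 0.45 321 [0.5124 0.5337 0.5555]
[[377. 165.]
 [353. 161.]]
 peg-ish [[0.628, 0.145, 0.094], [0.626, 0.124, 0.078], [0.624, 0.166, 0.112], [0.623, 0.18, 0.115], [0.63, 0.181, 0.118]]
```

View pics/crop1.png

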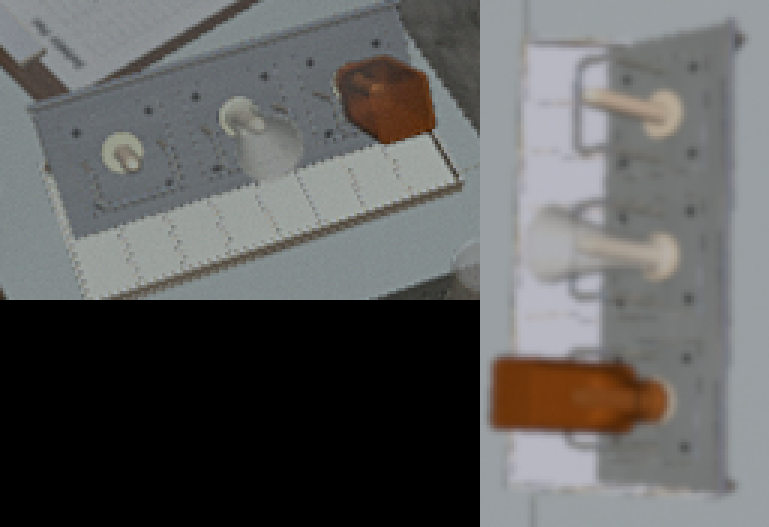

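The crop shows the free peg in the top view with its tip near pixel (367,153) and collar near (389,158), and the cradle wire around it. I'll fit the panel and the peg by depth.

Run:
```python
from h import *
from scipy.optimize import least_squares
for n in ["side","top"]:
    c=np.load(n+".npz"); im=c['im'].astype(int); W=cloud(c,c['d']); ok=c['d']>0
    box=ok&(W[...,1]>.08)&(W[...,1]<.26)&(W[...,0]>.34)&(W[...,0]<.69)&(W[...,2]>.03)&(W[...,2]<.125)
    P=W[box]; rng=np.random.default_rng(0); best=0
    for _ in range(600):
        a=P[rng.choice(len(P),3,False)]; nn=np.cross(a[1]-a[0],a[2]-a[0]); l=np.linalg.norm(nn)
        if l<1e-5: continue
        nn/=l; nn*=np.sign(nn[2])
        if abs(nn[2]-.64)>.08 or nn[1]<.5: continue
        inl=abs((P-a[0])@nn)<.003
        if inl.sum()>best: best=inl.sum(); bi=inl
    Q=P[bi]; m=Q.mean(0); nn=np.linalg.svd(Q-m)[2][2]; nn*=np.sign(nn[2])
    print(n,best,"panel n",nn.round(3),"elev",np.degrees(np.arcsin(nn[2])).round(1),"yaw off y",np.degrees(np.arctan2(-nn[0],nn[1])).round(2),"extent x",np.percentile(Q[:,0],[1,99]).round(3))
    yaw=np.arctan2(-nn[0],nn[1]); 
    hgt=(W-m)@nn
    cream=(im[...,0]-im[...,2]>18)
    pm=box&cream&(W[...,0]>.58)&(W[...,0]<.67)&(hgt>.015)&(hgt<.1)
    S=W[pm]; print(" peg pts",pm.sum(),"x",np.percentile(S[:,0],[2,50,98]).round(3),"y",np.percentile(S[:,1],[2,50,98]).round(3),"z",np.percentile(S[:,2],[2,50,98]).round(3))
    def fit(yaw):
        d=np.array([-np.sin(yaw)*np.cos(np.radians(40)),np.cos(yaw)*np.cos(np.radians(40)),np.sin(np.radians(40))])
        def r(p):
            v=S-np.array([p[0],p[1],.066]); t=v@d; return np.linalg.norm(v-t[:,None]*d,axis=1)-.007
        s=least_squares(r,[.626,.12],loss='soft_l1',f_scale=.002); f=np.array([*s.x,.066])
        return f,f+.078*d,np.abs(s.fun).mean(),np.percentile((S-f)@d,[2,98])
    for y in [yaw,np.radians(-1.8)]: print("  foot,tip",*fit(y))
    cm=box&cream&(hgt<.013)&(W[...,0]>.58)&(hgt>.003); print(" collar med",np.median(W[cm],0).round(4) if cm.any() else '', cm.sum())
```

```text
side 3229 panel n [0.037 0.762 0.647] elev 40.3 yaw off y -2.74 extent x [0.373 0.682]
 peg pts 16 x [0.627 0.631 0.635] y [0.137 0.161 0.176] z [0.09  0.111 0.119]
  foot,tip [0.62578697 0.1180538  0.066     ] [0.62864765 0.17773674 0.11613743] 0.0007109429343467961 [0.0301276  0.07696361]
  foot,tip [0.62658851 0.11807783 0.066     ] [0.62846535 0.17779982 0.11613743] 0.0006717918741864295 [0.03004609 0.07685362]
 collar med  0
top 3389 panel n [0.035 0.756 0.653] elev 40.8 yaw off y -2.68 extent x [0.37 0.68]
 peg pts 102 x [0.62  0.625 0.632] y [0.129 0.152 0.176] z [0.077 0.098 0.118]
  foot,tip [0.62580095 0.1228123  0.066     ] [0.6285927  0.18249851 0.11613743] 0.0009624711137518927 [0.01236889 0.07472816]
  foot,tip [0.62622574 0.12281681 0.066     ] [0.62810258 0.1825388  0.11613743] 0.0009745576349449711 [0.01232323 0.07474919]
 collar med [0.6227 0.1209 0.0719] 84
```

```bash
python3 -m pendant '[[0,0,0,0,0.0795],[0,0,0,0,0.0795],[0,0,0,0,0.0795],[0,0,0,0,0.0795],[0,0,0,0,0.0795],[0,0,0,0,0.0795],[0,0,0,0,0.0795],[0,0,0,0,0.0795],[0,0,0,0,0.0795],[0,0,0,0,0.0795],[0,0,0,0,0.016]]' 3
python3 -m pendant '[[0,-0.0102,0.0297,0,0],[0,-0.0102,0.0297,0,0],[0,-0.0102,0.0297,0,0],[0,-0.0102,0.0297,0,0],[0,-0.0102,0.0297,0,0],[0,-0.0102,0.0297,0,0],[0,-0.0102,0.0297,0,0],[0,-0.0102,0.0297,0,0],[0,-0.0102,0.0297,0,0],[0,-0.0102,0.0297,0,0],[0,-0.0102,0.0297,0,0],[0,-0.0102,0.0297,0,0]]'
```

```text
clock: 1.02
ee_pos: [0.1824, 0.5451, 0.2918]
ee_rot: [-3.141, 0.001, 1.54]
ft_force: [-0.7, -0.1, -0.1]
opening: 0.998
gripper_force: 0.0
clock: 2.02
ee_pos: [0.5368, 0.4128, 0.2917]
ee_rot: [-3.141, 0.001, 1.545]
ft_force: [0.4, -0.2, 1.1]
opening: 1.001
gripper_force: 0.0
```

Run:
```python
from station import arm, optics
from h import *
c=optics.get_calibration("wrist"); im,d=optics.grab_frame("wrist"); s=arm.sense(); print(s['ee_pos'],s['ee_rot'])
np.savez("w1.npz",im=im,d=d,**c); W=cloud(c,d); hsv=cv2.cvtColor(im,cv2.COLOR_RGB2HSV)
m=(d>0)&(hsv[...,1]>130)&(hsv[...,0]<20)&(W[...,2]>.03)&(W[...,2]<.06)&(abs(W[...,0]-.536)<.05)&(W[...,1]<.48)&(W[...,1]>.3)
P=W[m]; print(m.sum(),np.percentile(P,[1,50,99],axis=0).round(4)); print(cv2.minAreaRect((P[:,:2]*1000).astype(np.float32)))
for a in np.arange(.36,.45,.02):
    q=P[abs(P[:,1]-a)<.01]; 
    if len(q): print(a,np.percentile(q[:,0],[2,98]).round(4))
cv2.imwrite("pics/w1.png",im[...,::-1])
```

```text
[0.54224308 0.41031197 0.29103684] [3.13696911e+00 2.29042642e-03 1.54099579e+00]
3877 [[0.5166 0.3313 0.0326]
 [0.5374 0.4045 0.0511]
 [0.5594 0.452  0.053 ]]
((537.3466796875, 390.27789306640625), (124.09858703613281, 44.16363525390625), 89.43830108642578)
0.36 [0.5182 0.5556]
0.38 [0.5164 0.5579]
0.4 [0.5166 0.5593]
0.42000000000000004 [0.5175 0.5594]
0.44000000000000006 [0.5178 0.5595]
```

View pics/w1.png

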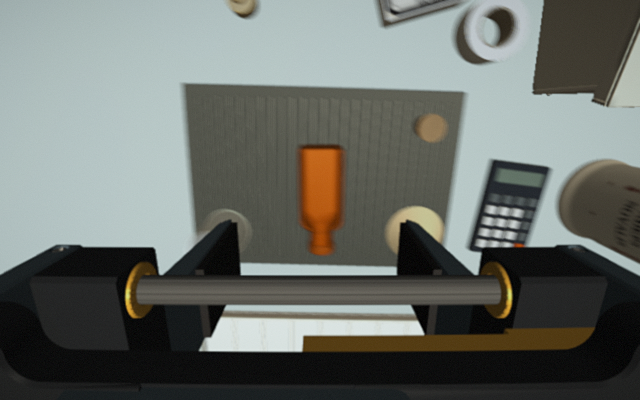

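The wrist view shows the bottle at (320,190), centred between the fingers, with the bottom end up the picture and the mouth at (320,250). The beaker and funnel are clear of the finger line.

```bash
python3 -m pendant '[[0,0,0,0.03,0],[0,0,0,0.03,0],[0,0,0,0.03,0],[0,0,0,0.03,0],[0,0,0,0.03,0],[0,0,0,0,0],[0,0,0,0,0],[0,0,0,0,0]]'
```

```text
clock: 2.73
ee_pos: [0.5362, 0.4144, 0.1438]
ee_rot: [3.14, -0.002, 1.545]
ft_force: [0.2, -0.4, 0.2]
opening: 1.002
gripper_force: 0.0
```

```bash
python3 -m pendant '[[0,0,0.0015,0.02,0],[0,0,0,0.02,0],[0,0,0,0.0163,0],[0,0,0,0,0],[0,0,0,0,0],[0.3,0,0,0,0],[0.35,0,0,0,0],[0.4,0,0,0,0],[0.45,0,0,0,0],[0.5,0,0,0,0],[0.55,0,0,0,0],[0.6,0,0,0,0]]' 3
python3 -m pendant '[[0.6,0,0,0,0],[0.6,0,0,0,0],[0.6,0,0,0,0]]'
```

```text
clock: 3.73
ee_pos: [0.5369, 0.4137, 0.0861]
ee_rot: [-3.141, -0.0, 1.545]
ft_force: [0.7, 0.7, 1.7]
opening: 0.527
gripper_force: 3.2
clock: 3.98
ee_pos: [0.5369, 0.4137, 0.086]
ee_rot: [-3.141, -0.0, 1.545]
ft_force: [-0.5, -0.3, 1.3]
opening: 0.524
gripper_force: 3.0
```

```bash
python3 -m pendant '[[0.6,0,0,-0.005,0],[0.6,0,0,-0.008,0],[0.6,0,0,-0.01,0],[0.6,0,0,-0.01,0],[0.6,0,0,-0.01,0],[0.6,0,0,0,0],[0.6,0,0,0,0],[0.6,0,0,0,0]]'
cat > tilt.py <<'E'
from station import arm, optics
from h import *
import sys
s=arm.sense(); print(s['ee_pos'].round(4),s['opening'].round(3)); e=s['ee_pos']
for n in ["side","top"]:
    c=optics.get_calibration(n); im,d=optics.grab_frame(n); W=cloud(c,d); hsv=cv2.cvtColor(im,cv2.COLOR_RGB2HSV)
    np.savez("l_"+n,im=im,d=d,**c)
    m=(d>0)&(hsv[...,1]>130)&(hsv[...,0]<20)&(abs(W[...,0]-e[0])<.035)&(abs(W[...,1]-e[1])<.13)&(abs(W[...,2]-e[2]+.06)<.12)
    P=W[m]; print(n,m.sum(),np.percentile(P,[1,50,99],axis=0).round(3).tolist())
    for a in np.arange(-.12,.07,.015):
        q=P[abs(P[:,1]-e[1]-a)<.0075]
        if len(q)>5: print("  dy %.3f n %d x %s ztop %.4f"%(a,len(q),np.percentile(q[:,0],[3,97]).round(4),np.percentile(q[:,2],90)))
a=np.load("l_side.npz"); p=proj(a,np.array([e-[0,0,.06]]))[0].astype(int)
if len(sys.argv)>1: cv2.imwrite(sys.argv[1],cv2.resize(a['im'][max(0,p[1]-60):p[1]+60,max(0,p[0]-80):p[0]+80],None,fx=4,fy=4,interpolation=3)[...,::-1])
E
python3 tilt.py pics/lift1.png
```

```text
clock: 4.65
ee_pos: [0.5368, 0.4136, 0.129]
ee_rot: [-3.141, 0.0, 1.545]
ft_force: [-0.0, 0.0, -1.4]
opening: 0.53
gripper_force: 3.0Traceback (most recent call last):
  File "tilt.py", line 4, in <module>
    s=arm.sense(); print(s['ee_pos'].round(4),s['opening'].round(3)); e=s['ee_pos']
                                              ^^^^^^^^^^^^^^^^^^
AttributeError: 'float' object has no attribute 'round'
```

```bash
sed -i "s/s\['opening'\].round(3)/s['opening']/" tilt.py; python3 tilt.py pics/lift1.png
```

```text
[0.5368 0.4136 0.129 ] 0.5296533412600622
side 686 [[0.51, 0.332, 0.05], [0.541, 0.438, 0.095], [0.566, 0.45, 0.173]]
  dy -0.090 n 6 x [0.5379 0.5469] ztop 0.0870
  dy -0.075 n 7 x [0.5377 0.5448] ztop 0.0885
  dy -0.045 n 19 x [0.5386 0.5557] ztop 0.0986
  dy -0.030 n 26 x [0.5436 0.5675] ztop 0.1715
  dy -0.015 n 9 x [0.5211 0.5639] ztop 0.1648
  dy 0.000 n 81 x [0.5125 0.5624] ztop 0.1658
  dy 0.015 n 148 x [0.5097 0.5619] ztop 0.0983
  dy 0.030 n 385 x [0.5147 0.5613] ztop 0.0985
top 244 [[0.511, 0.35, 0.077], [0.53, 0.373, 0.094], [0.556, 0.385, 0.099]]
  dy -0.060 n 38 x [0.518  0.5361] ztop 0.0904
  dy -0.045 n 113 x [0.5126 0.5516] ztop 0.0962
  dy -0.030 n 91 x [0.511  0.5549] ztop 0.0973
```

View pics/lift1.png

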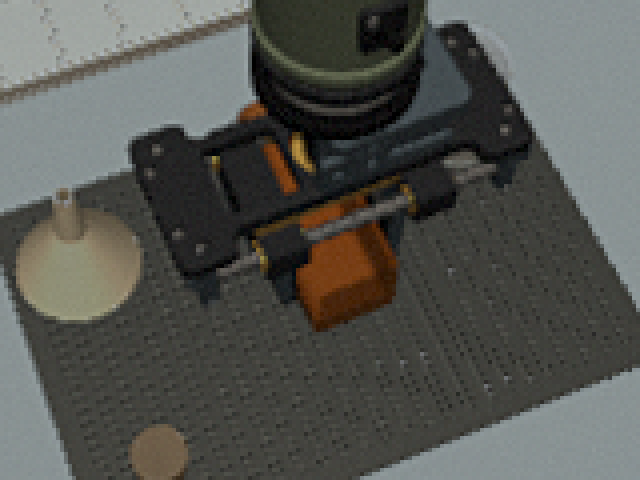

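The bottle held level in the 3 N grip with no useful droop. It sits in the grip with its bottom at y≈0.451. I'll hook the mouth on the peg tip and pivot the bottle about it at low grip. First I'll carry it to just outside the peg tip with a firmer grip.

```bash
python3 -m pendant '[[0.7,0,0,0,0],[0.7,0,0,-0.01,0.0136],[0.7,0,0,-0.015,0],[0.7,0,0,-0.015,0],[0.7,0,0,-0.015,0],[0.7,0,0,-0.01,0],[0.7,0,0,-0.005,0]]' 15
python3 -m pendant '[[0.7,-0.006,0.005,0,0],[0.7,-0.012,0.0095,0,0],[0.7,-0.012,0.0095,0,0],[0.7,-0.012,0.0095,0,0],[0.7,-0.012,0.0095,0,0],[0.7,-0.012,0.0095,0,0],[0.7,-0.012,0.0095,0,0],[0.7,-0.012,0.0095,0,0],[0.7,-0.012,0.0095,0,0],[0.7,-0.012,0.0095,0,0],[0.7,-0.012,0.0095,0,0],[0.7,-0.0044,0.0028,0,0]]'
python3 -m pendant '[[0.7,0,0,0,0],[0.7,0,0,0,0],[0.7,0,0,0,0]]'
cat tilt.py | sed 's/if len(sys.argv).*//' > t2.py
cat >> t2.py <<'E'
b=np.load("l_top.npz"); c2=optics.get_calibration("wrist"); w,dw=optics.grab_frame("wrist")
p=proj(b,np.array([[.63,.21,.12]]))[0].astype(int); q=proj(a,np.array([[.63,.21,.12]]))[0].astype(int)
f=lambda im,p:cv2.resize(im[p[1]-45:p[1]+45,p[0]-60:p[0]+60],(400,300),interpolation=3)
o=np.zeros((600,800,3),np.uint8); o[:300,:400]=f(b['im'],p); o[:300,400:]=f(a['im'],q); o[300:,:480]=cv2.resize(w,(480,300))
cv2.imwrite(sys.argv[1],o[...,::-1]); print(p,q)
E
python3 t2.py pics/near1.png
```

```text
clock: 5.33
ee_pos: [0.5375, 0.4141, 0.2012]
ee_rot: [3.139, -0.002, 1.523]
ft_force: [-0.8, -0.5, -0.5]
opening: 0.525
gripper_force: 15.0
clock: 6.33
ee_pos: [0.6352, 0.2762, 0.1989]
ee_rot: [3.141, 0.001, 1.522]
ft_force: [0.2, 0.4, -0.9]
opening: 0.526
gripper_force: 15.0
clock: 6.58
ee_pos: [0.6331, 0.2792, 0.199]
ee_rot: [-3.141, -0.0, 1.524]
ft_force: [0.7, 0.3, -2.2]
opening: 0.521
gripper_force: 15.0
[0.6331 0.2792 0.199 ] 0.5214189922351288
side 707 [[0.612, 0.256, 0.122], [0.635, 0.308, 0.165], [0.657, 0.317, 0.221]]
  dy -0.030 n 10 x [0.6143 0.6508] ztop 0.1670
  dy -0.015 n 64 x [0.613  0.6514] ztop 0.1677
  dy 0.000 n 88 x [0.6157 0.6545] ztop 0.1677
  dy 0.015 n 139 x [0.6128 0.6553] ztop 0.1673
  dy 0.030 n 400 x [0.6129 0.6559] ztop 0.1665
  dy 0.045 n 6 x [0.6136 0.6362] ztop 0.1574
top 229 [[0.606, 0.198, 0.149], [0.626, 0.222, 0.157], [0.647, 0.24, 0.168]]
  dy -0.075 n 69 x [0.6159 0.637 ] ztop 0.1573
  dy -0.060 n 68 x [0.6161 0.6362] ztop 0.1596
  dy -0.045 n 91 x [0.6067 0.6474] ztop 0.1670
[353 151] [253 183]
```

View pics/near1.png

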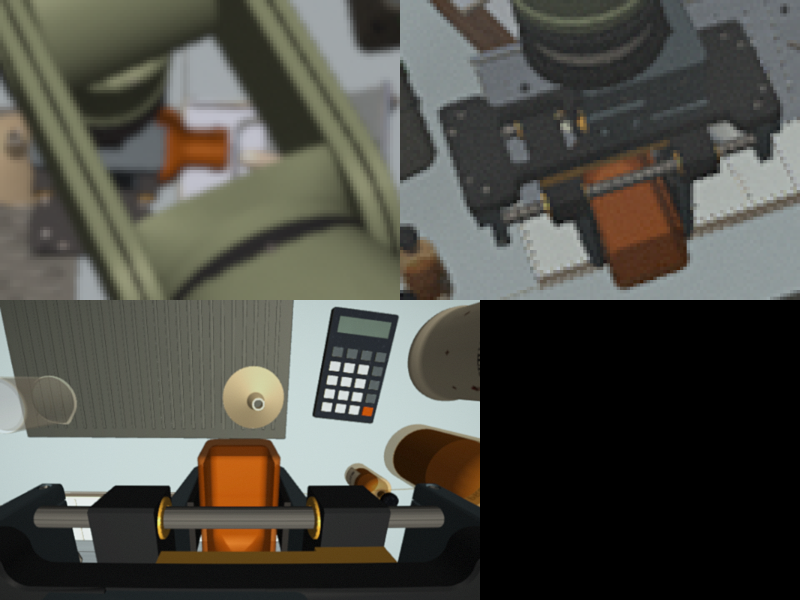

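The mosaic shows the neck in the top view at inset pixel (200,148), with the peg just to its right. The wrist view shows the bottle square in the fingers and clear of the funnel. Now I'll measure neck against peg in the same camera, to cancel calibration bias.

Run:
```python
from h import *
F=np.array([.626,.1205,.066]); d=np.array([.047*.766,.999*.766,.643])
c=np.load("top.npz"); im=c['im'].astype(int); cr=im[...,0]-im[...,2]
print("TOP peg (static)")
for s in [.02,.03,.04,.05,.06,.07,.076]:
    p=proj(c,F+s*d); u=int(round(p[0])); col=cr[int(p[1])-9:int(p[1])+10,u]; w=np.clip(col-col[[0,1,-2,-1]].mean()-6,0,None)
    v=(w*np.arange(int(p[1])-9,int(p[1])+10)).sum()/max(w.sum(),1); P=at_z(c,np.array([u]),np.array([v]),(F+s*d)[2])[0]
    print(" s",s,"pred v %.1f meas %.1f"%(p[1],v),"x err mm %.1f"%((P[0]-(F+s*d)[0])*1000),"w",w.max())
print(cr[140:170,362:392:3])
L=np.load("l_top.npz"); cl=L['im'].astype(int); cl=cl[...,0]-cl[...,2]
print("TOP neck (held): model axis")
for k in [.06,.065,.07,.075,.08]:
    A=np.array([.6331-.047*k,.2792-k,.1395]); p=proj(L,A); u=int(round(p[0])); r=np.arange(int(p[1])-9,int(p[1])+10); w=cl[r,u]; ww=np.clip(w-40,0,None); v=(ww*r).sum()/max(ww.sum(),1)
    P=at_z(L,np.array([u]),np.array([v]),.1395)[0]; print(k,"pred %.1f meas %.1f x err %.1f"%(p[1],v,(P[0]-A[0])*1000), "cols",u)
# mouth end column
r=int(round(proj(L,np.array([.630,.2,.1395]))[1])); print("row",r,cl[r,335:375])
print([ (k,proj(L,np.array([.629,.2792-k,.1395]))[0].round(1)) for k in (.08,.086,.09)])
```

```text
TOP peg (static)
 s 0.02 pred v 156.8 meas 157.5 x err mm -1.8 w 29.0
 s 0.03 pred v 156.1 meas 155.9 x err mm 0.5 w 31.0
 s 0.04 pred v 155.4 meas 155.1 x err mm 0.7 w 30.75
 s 0.05 pred v 154.6 meas 154.6 x err mm 0.1 w 31.5
 s 0.06 pred v 153.9 meas 153.9 x err mm 0.1 w 35.5
 s 0.07 pred v 153.1 meas 153.4 x err mm -0.5 w 31.75
 s 0.076 pred v 152.7 meas 153.4 x err mm -1.5 w 23.0
[[-11 -10  -7  -8   2   1  -1   0  -1  -1]
 [-11  -9  -4  -5   1   3   1   0  -1  -2]
 [-11  -4   0  -3   3   5   5   1   0  -1]
 [-11  -1  -4  -5   1   6   7   5   0  -1]
 [ -9  -4  -9  -9  -2   3   4   7   4   1]
 [-10  -8 -10 -10  -1   0   0   3   7   3]
 [-11 -10 -11 -10  -2  -1  -1   0   2   4]
 [-11 -11 -11 -10  -1  -1  -1  -1  -1   1]
 [-11 -11 -11 -10  -1  -2  -1  -1  -1  -2]
 [-11 -10  -9  -8  -2  -1   0  -1  -1  -1]
 [-12  -5  -1  -2   0  -1  -1   0   0   3]
 [-11   2  14  14  10   2   0  -1   6  13]
 [-10   9  19  29  24  13   4   0  17  26]
 [ -8  13  20  34  34  28  16   6  26  32]
 [ -3  14  24  33  36  34  30  20  31  32]
 [  1   6  22  29  34  36  36  32  33  33]
 [ -3  -4   6  19  29  33
[... 397 characters left out ...]
18  16]
 [ -7  -8 -10  -7   1   0   0   0   6   4]
 [ -6  -6  -8  -5   3   2  -1  -1   0   0]
 [ -7  -3  -1  -2   3   5   2   0  -1  -1]
 [ -8   0   4   1   4   5   5   2   2  -1]]
TOP neck (held): model axis
0.06 pred 149.7 meas 150.1 x err -0.9 cols 350
0.065 pred 149.8 meas 150.2 x err -1.0 cols 352
0.07 pred 149.9 meas 150.3 x err -1.0 cols 354
0.075 pred 150.0 meas 150.5 x err -1.1 cols 356
0.08 pred 150.1 meas 150.2 x err -0.4 cols 359
row 150 [-11 -10 -10 -10 -10  -9   0  31  79 111 117 115 114 115 120 124 126 125
 125 126 124 124 122 123 116  92  50  11  -8  -9  -6  -4  -2  -1   0  -2
  -3  -1   0   1]
[(0.08, np.float64(358.7)), (0.086, np.float64(361.4)), (0.09, np.float64(363.2))]
```

```bash
python3 -m pendant '[[0.7,0,0.001,0.005,0],[0.7,0,0,0.01,0],[0.7,0,0,0.0085,0],[0.7,0,0,0.0035,0],[0.7,0,0,0,0],[0.7,0,0,0,0]]' 6
python3 -m pendant '[[0.7,-0.003,0,0,0],[0.7,-0.004,0,0,0],[0.7,-0.004,0,0,0],[0.7,0,0,0,0],[0.7,0,0,0,0]]'
python3 -m pendant '[[0.7,-0.002,0,0,0],[0.7,-0.002,0,0,0],[0.7,-0.002,0,0,0],[0.7,0,0,0,0],[0.7,0,0,0,0]]'
```

```text
clock: 7.23
ee_pos: [0.6344, 0.2785, 0.1712]
ee_rot: [-3.141, 0.0, 1.524]
ft_force: [-0.4, -0.2, -1.6]
opening: 0.527
gripper_force: 6.0
clock: 7.65
ee_pos: [0.6341, 0.2671, 0.1723]
ee_rot: [3.141, -0.0, 1.523]
ft_force: [0.1, 0.5, -0.9]
opening: 0.526
gripper_force: 6.0
clock: 8.07
ee_pos: [0.6337, 0.2615, 0.1719]
ee_rot: [-3.142, -0.0, 1.523]
ft_force: [0.3, 0.4, -2.5]
opening: 0.524
gripper_force: 6.0
```

```bash
python3 -m pendant '[[0.7,0,0,0,0],[0.7,-0.0005,0,-0.0045,0],[0.7,-0.001,0,-0.0045,0],[0.7,-0.0014,0,-0.0046,0],[0.7,-0.0015,0,-0.0044,0],[0.7,-0.0018,0,-0.0044,0],[0.7,-0.0021,0,-0.0044,0],[0.7,0,0,0,0],[0.7,0,0,0,0]]' 3
python3 t2.py pics/piv1.png
```

```text
clock: 8.82
ee_pos: [0.6335, 0.253, 0.1993]
ee_rot: [3.141, -0.0, 1.523]
ft_force: [0.1, -0.4, -1.2]
opening: 0.527
gripper_force: 3.0
[0.6335 0.253  0.1993] 0.5271764641008564
side 580 [[0.613, 0.22, 0.131], [0.637, 0.284, 0.16], [0.657, 0.295, 0.175]]
  dy -0.030 n 24 x [0.611  0.6421] ztop 0.1573
  dy 0.000 n 66 x [0.6224 0.6534] ztop 0.1677
  dy 0.015 n 80 x [0.6224 0.6556] ztop 0.1720
  dy 0.030 n 291 x [0.6166 0.6561] ztop 0.1726
  dy 0.045 n 118 x [0.6136 0.6543] ztop 0.1438
top 135 [[0.611, 0.172, 0.122], [0.626, 0.188, 0.129], [0.647, 0.21, 0.148]]
  dy -0.075 n 54 x [0.6171 0.6371] ztop 0.1291
  dy -0.060 n 57 x [0.6177 0.6364] ztop 0.1397
  dy -0.045 n 24 x [0.6099 0.6472] ztop 0.1474
[353 151] [253 183]
```

View pics/piv1.png

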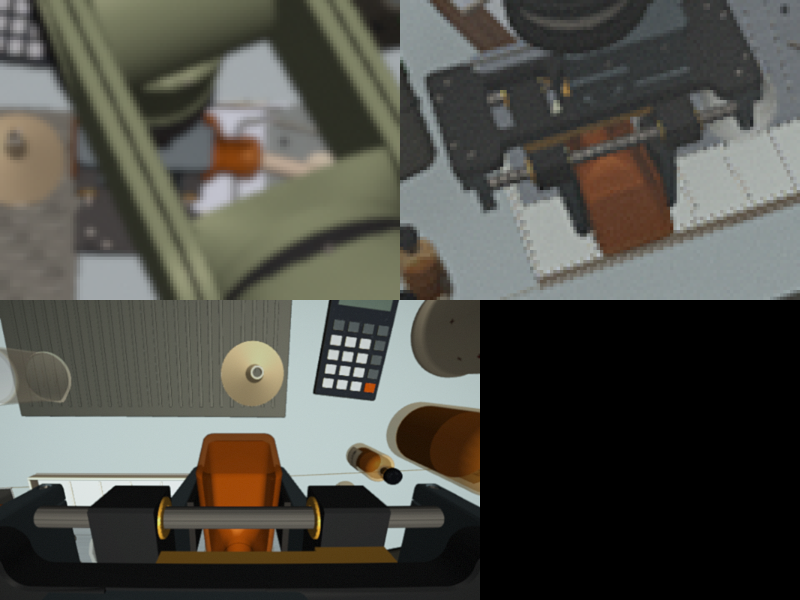

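The pivot works: the body is tilted about 18°, and the top view shows the neck over the peg at inset (240,155). I'll continue the arc to 40° plus a little.

```bash
python3 -m pendant '[[0.7,-0.0024,0,-0.0042,0],[0.7,-0.0026,0,-0.0041,0],[0.7,-0.0028,0,-0.004,0],[0.7,-0.003,0,-0.0039,0],[0.7,-0.0034,0,-0.0037,0],[0.7,-0.0038,0,-0.0035,0],[0.7,-0.003,0,-0.0033,0],[0.7,0,0,0,0],[0.7,0,0,0,0],[0.7,0,0,0,0]]'
python3 t2.py pics/piv2.png
```

```text
clock: 9.8
ee_pos: [0.6323, 0.2322, 0.2254]
ee_rot: [-3.141, 0.0, 1.523]
ft_force: [-0.3, -0.0, -2.3]
opening: 0.523
gripper_force: 3.0
[0.6323 0.2322 0.2254] 0.5225650086734679
side 288 [[0.614, 0.248, 0.168], [0.639, 0.265, 0.182], [0.655, 0.277, 0.254]]
  dy 0.015 n 20 x [0.6317 0.6508] ztop 0.2099
  dy 0.030 n 165 x [0.6232 0.6538] ztop 0.1932
  dy 0.045 n 101 x [0.6138 0.6545] ztop 0.1766
top 106 [[0.601, 0.165, 0.119], [0.626, 0.272, 0.172], [0.652, 0.276, 0.249]]
  dy -0.060 n 46 x [0.6152 0.6342] ztop 0.1281
  dy 0.045 n 58 x [0.6031 0.6517] ztop 0.1806
[353 151] [253 183]
```

```bash
cat > face.py <<'E'
from station import arm, optics
from h import *
s=arm.sense(); e=s['ee_pos']; G=e-[0,0,.0595]; F=np.array([.627,.1205,.066])
print("G",G.round(4),"ft",s['ft_force'].round(1),"op",round(s['opening'],3),"f",s['gripper_force'])
for n in ["side","top"]:
    c=optics.get_calibration(n); im,d=optics.grab_frame(n); W=cloud(c,d); hsv=cv2.cvtColor(im,cv2.COLOR_RGB2HSV)
    np.savez("l_"+n,im=im,d=d,**c)
    P=W[(d>0)&(hsv[...,1]>130)&(hsv[...,0]<20)&(abs(W[...,0]-G[0])<.03)&(W[...,1]>G[1]+.016)&(W[...,1]<G[1]+.06)&(abs(W[...,2]-G[2]-.02)<.045)]
    if len(P)<20: print(n,len(P)); continue
    A=np.c_[P[:,1]-G[1],P[:,0]-G[0],np.ones(len(P))]; k=np.ones(len(P),bool)
    for _ in range(6):
        q=np.linalg.lstsq(A[k],P[k,2],rcond=None)[0]; k=abs(P[:,2]-A@q)<.004
    nn=np.array([-q[1],-q[0],1]); nn/=np.linalg.norm(nn); S=P[k]
    print(n,len(P),k.sum(),"normal",nn.round(3),"theta %.1f"%np.degrees(np.arcsin(nn[2])),"yawdir",(nn[0]/nn[1]).round(3),
      "bottom dist G->face %.1f mm"%(((S-G)@nn).mean()*1000),"face x",np.percentile(S[:,0],[3,97]).round(4),"foot->face %.1f"%(((S-F)@nn).mean()*1000))
E
python3 face.py
```

```text
G [0.6322 0.2324 0.1656] ft [ 0.1 -0.1 -1.6] op 0.523 f 2.9998661086028733
side 286 276 normal [0.043 0.774 0.632] theta 39.2 yawdir 0.055 bottom dist G->face 36.8 mm face x [0.6171 0.654 ] foot->face 186.5
top 55 54 normal [0.026 0.776 0.63 ] theta 39.1 yawdir 0.033 bottom dist G->face 39.2 mm face x [0.6127 0.6507] foot->face 188.9
```

View pics/piv2.png

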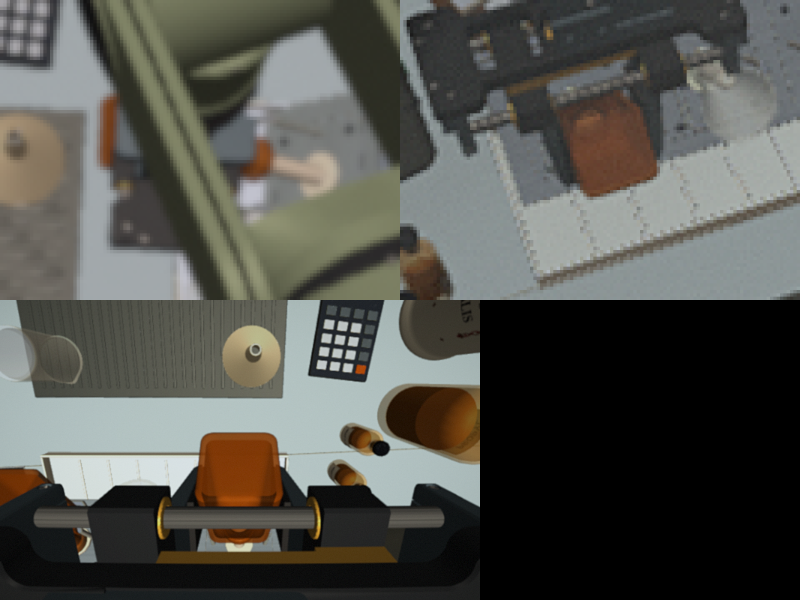

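Tilt is now 39°, the mouth is about 14 mm over the tip, and all is square. I'll centre it on the peg and slide in along the peg's axis.

```bash
python3 -m pendant '[[0.7,0.0016,0,0.0019,0],[0.7,0,0,0,0],[0.7,-0.002,0,0.0017,0],[0.7,-0.003,0,0.0025,0],[0.7,-0.0038,0,0.0032,0],[0.7,-0.0038,0,0.0032,0],[0.7,0,0,0,0],[0.7,0,0,0,0]]' 8
python3 face.py
python3 -m pendant '[[0.7,-0.002,0,0.0017,0],[0.7,-0.003,0,0.0025,0],[0.7,-0.0038,0,0.0032,0],[0.7,-0.0038,0,0.0032,0],[0.7,0,0,0,0],[0.7,0,0,0,0]]'
python3 face.py
```

```text
clock: 10.72
ee_pos: [0.6317, 0.2208, 0.2126]
ee_rot: [-3.141, 0.0, 1.523]
ft_force: [0.2, 0.3, -1.9]
opening: 0.525
gripper_force: 8.0
G [0.6317 0.2208 0.1531] ft [ 0.2  0.3 -1.9] op 0.525 f 8.000021642219508
side 265 252 normal [0.028 0.77  0.637] theta 39.6 yawdir 0.036 bottom dist G->face 36.6 mm face x [0.615  0.6535] foot->face 169.5
top 72 72 normal [0.026 0.759 0.651] theta 40.6 yawdir 0.034 bottom dist G->face 38.8 mm face x [0.613 0.651] foot->face 171.7
clock: 11.32
ee_pos: [0.6311, 0.2083, 0.2019]
ee_rot: [-3.141, 0.0, 1.523]
ft_force: [0.4, 0.2, -1.0]
opening: 0.525
gripper_force: 8.0
G [0.6311 0.2083 0.1424] ft [ 0.4  0.2 -1. ] op 0.525 f 7.999988717929227
side 226 213 normal [0.037 0.777 0.629] theta 39.0 yawdir 0.047 bottom dist G->face 36.6 mm face x [0.617  0.6525] foot->face 153.0
top 91 90 normal [0.031 0.725 0.688] theta 43.4 yawdir 0.043 bottom dist G->face 38.1 mm face x [0.6119 0.6507] foot->face 154.5
```

```bash
python3 -m pendant '[[0.7,-0.0023,0,0.0019,0],[0.7,-0.0023,0,0.0019,0],[0.7,-0.0023,0,0.0019,0],[0.7,-0.0023,0,0.0019,0],[0.7,0,0,0,0],[0.7,0,0,0,0]]'
python3 -m pendant '[[0.7,-0.0023,0,0.0019,0],[0.7,-0.0023,0,0.0019,0],[0.7,-0.0023,0,0.0019,0],[0.7,0,0,0,0],[0.7,0,0,0,0]]'
python3 face.py
```

```text
clock: 11.92
ee_pos: [0.6307, 0.1993, 0.1946]
ee_rot: [-3.141, -0.0, 1.523]
ft_force: [0.3, -0.4, -0.9]
opening: 0.525
gripper_force: 8.0
clock: 12.33
ee_pos: [0.6304, 0.1924, 0.1888]
ee_rot: [-3.141, -0.0, 1.523]
ft_force: [0.1, 0.1, -1.7]
opening: 0.528
gripper_force: 8.0
G [0.6304 0.1924 0.1293] ft [ 0.1  0.1 -1.7] op 0.528 f 7.999940211593639
side 180 167 normal [0.032 0.764 0.645] theta 40.2 yawdir 0.042 bottom dist G->face 36.5 mm face x [0.6155 0.652 ] foot->face 132.3
top 106 105 normal [0.038 0.775 0.631] theta 39.1 yawdir 0.05 bottom dist G->face 39.1 mm face x [0.6113 0.6495] foot->face 134.9
```

About 8–11 mm remain. I'll go on in gentle 1.5 mm rows, checking the force.

```bash
python3 -m pendant '[[0.7,-0.00115,0,0.00095,0],[0.7,-0.00115,0,0.00095,0],[0.7,-0.00115,0,0.00095,0],[0.7,-0.00115,0,0.00095,0],[0.7,0,0,0,0],[0.7,0,0,0,0]]'
python3 -m pendant '[[0.7,-0.0008,0,0.00065,0],[0.7,0,0,0,0],[0.7,-0.0008,0,0.00065,0],[0.7,0,0,0,0]]'
python3 face.py
```

```text
clock: 12.93
ee_pos: [0.6302, 0.1879, 0.1851]
ee_rot: [-3.141, -0.0, 1.523]
ft_force: [0.8, -0.2, -1.0]
opening: 0.525
gripper_force: 8.0
clock: 13.27
ee_pos: [0.6302, 0.1863, 0.1839]
ee_rot: [3.142, -0.0, 1.523]
ft_force: [0.8, -0.5, -2.4]
opening: 0.526
gripper_force: 8.0
G [0.6302 0.1863 0.1244] ft [ 0.8 -0.5 -2.4] op 0.526 f 7.999811922200024
side 157 139 normal [0.03  0.761 0.647] theta 40.4 yawdir 0.04 bottom dist G->face 36.4 mm face x [0.6166 0.652 ] foot->face 124.4
top 117 114 normal [0.048 0.778 0.627] theta 38.8 yawdir 0.062 bottom dist G->face 38.9 mm face x [0.61   0.6488] foot->face 126.9
```

```bash
python3 -m pendant '[[0.7,-0.0008,0,0.00065,0],[0.7,0,0,0,0],[0.7,0,0,0,0]]'
python3 -m pendant '[[0.7,-0.0008,0,0.00065,0],[0.7,0,0,0,0],[0.7,0,0,0,0]]'
python3 -m pendant '[[0.7,-0.0008,0,0.00065,0],[0.7,0,0,0,0],[0.7,0,0,0,0]]'
```

```text
clock: 13.62
ee_pos: [0.6302, 0.1862, 0.1839]
ee_rot: [3.141, -0.001, 1.523]
ft_force: [-1.3, 2.2, 2.2]
opening: 0.522
gripper_force: 8.0
clock: 13.87
ee_pos: [0.6302, 0.186, 0.1838]
ee_rot: [3.141, -0.003, 1.523]
ft_force: [-1.4, 4.8, 4.9]
opening: 0.527
gripper_force: 8.0
clock: 14.12
ee_pos: [0.6302, 0.1858, 0.1835]
ee_rot: [3.14, -0.004, 1.523]
ft_force: [-2.1, 6.7, 6.8]
opening: 0.531
gripper_force: 8.0
```

Contact is along the peg's axis, with force rising and no more travel, so the rim is on the collar. I'll ease the preload, lower the bottle onto the cradle with a light grip, then open.

```bash
python3 -m pendant '[[0.7,0.0012,0,-0.001,0],[0.7,0,0,0,0],[0.7,0,0,0,0]]' 3
python3 -m pendant '[[0.7,0.0004,0,0.0006,0],[0.7,0.0004,0,0.0006,0],[0.7,0.0004,0,0.0006,0],[0.7,0,0,0,0],[0.7,0,0,0,0]]'
python3 -m pendant '[[0.7,0.0004,0,0.0006,0],[0.7,0.0004,0,0.0006,0],[0.7,0.0004,0,0.0006,0],[0.7,0,0,0,0],[0.7,0,0,0,0]]'
python3 face.py
```

```text
clock: 14.37
ee_pos: [0.6302, 0.1855, 0.1832]
ee_rot: [3.141, -0.001, 1.524]
ft_force: [-0.7, 3.7, 2.2]
opening: 0.53
gripper_force: 3.0
clock: 14.78
ee_pos: [0.6303, 0.186, 0.1811]
ee_rot: [3.142, 0.001, 1.524]
ft_force: [-0.4, 1.4, 2.7]
opening: 0.524
gripper_force: 3.0
clock: 15.2
ee_pos: [0.6304, 0.1874, 0.1793]
ee_rot: [3.141, 0.001, 1.524]
ft_force: [0.3, -0.1, 2.0]
opening: 0.525
gripper_force: 3.0
G [0.6304 0.1874 0.1198] ft [ 0.3 -0.1  2. ] op 0.525 f 3.000068844303314
side 158 141 normal [0.023 0.802 0.597] theta 36.7 yawdir 0.029 bottom dist G->face 39.2 mm face x [0.6131 0.6517] foot->face 125.0
top 119 116 normal [0.047 0.81  0.585] theta 35.8 yawdir 0.058 bottom dist G->face 42.0 mm face x [0.6116 0.6495] foot->face 127.8
```

```bash
python3 -m pendant '[[0.7,-0.0012,0,0.001,0],[0.7,0,0,0,0],[0.7,-0.0008,0,0.0006,0],[0.7,0,0,0,0],[0.7,0,0,0,0]]'
python3 -m pendant '[[0.45,0,0,0,0],[0.4,0,0,0,0],[0.35,0,0,0,0],[0.3,0,0,0,0],[0.25,0,0,0,0],[0.25,0,0,0,0],[0.25,0,0,0,0],[0.25,0,0,0,0]]'
python3 face.py
```

```text
clock: 15.72
ee_pos: [0.6303, 0.1861, 0.1779]
ee_rot: [3.141, -0.001, 1.523]
ft_force: [0.6, 3.4, 4.2]
opening: 0.527
gripper_force: 3.0
clock: 16.38
ee_pos: [0.6301, 0.1856, 0.1778]
ee_rot: [-3.142, 0.0, 1.524]
ft_force: [-0.0, 0.1, -0.4]
opening: 0.751
gripper_force: 0.0
G [0.6301 0.1856 0.1183] ft [-0.   0.1 -0.4] op 0.751 f 0.0
side 182 164 normal [0.024 0.802 0.596] theta 36.6 yawdir 0.03 bottom dist G->face 41.4 mm face x [0.6135 0.6521] foot->face 124.9
top 153 147 normal [0.022 0.812 0.583] theta 35.7 yawdir 0.027 bottom dist G->face 44.2 mm face x [0.6079 0.6495] foot->face 127.6
```

```bash
python3 -m pendant '[[0.25,0,0,-0.005,0],[0.25,0,0,-0.01,0],[0.25,0,0,-0.02,0],[0.25,0,0,-0.025,0],[0.25,0,0,-0.025,0],[0.25,0,0,-0.025,0],[0.25,0,0,-0.02,0],[0.25,0.02,0,-0.02,0],[0.25,0.03,0,0,0],[0.25,0.03,0,0,0],[0.25,0.03,0,0,0],[0.25,0.03,0,0,0]]'
python3 -m pendant '[[0.25,0.03,0,0,0],[0.25,0.03,0,0,0],[0.25,0.03,0,0,0],[0.25,0.02,0,0,0],[0.25,0,0,0,0],[0.25,0,0,0,0],[0.25,0,0,0,0]]'
python3 - <<'E'
from station import optics
from h import *
o=[]
for n in ["top","side","wrist"]:
    im,d=optics.grab_frame(n); c=optics.get_calibration(n); np.savez("e_"+n,im=im,d=d,**c)
    if n!="wrist":
        p=proj(c,np.array([[.58,.25,.08]]))[0].astype(int); o.append(cv2.resize(im[max(0,p[1]-75):p[1]+75,p[0]-100:p[0]+100],(400,300),interpolation=3))
    else: o.append(cv2.resize(im,(480,300)))
m=np.zeros((600,800,3),np.uint8); m[:300,:400]=o[0]; m[:300,400:]=o[1]; m[300:,:480]=o[2]
cv2.imwrite("pics/end.png",m[...,::-1])
E
```

```text
clock: 17.48
ee_pos: [0.6367, 0.3266, 0.3295]
ee_rot: [3.14, -0.001, 1.523]
ft_force: [0.4, -0.3, -1.0]
opening: 0.751
gripper_force: 0.0
clock: 18.07
ee_pos: [0.642, 0.4346, 0.3285]
ee_rot: [3.141, 0.0, 1.523]
ft_force: [0.2, -0.9, -0.8]
opening: 0.75
gripper_force: 0.0
```

View pics/end.png

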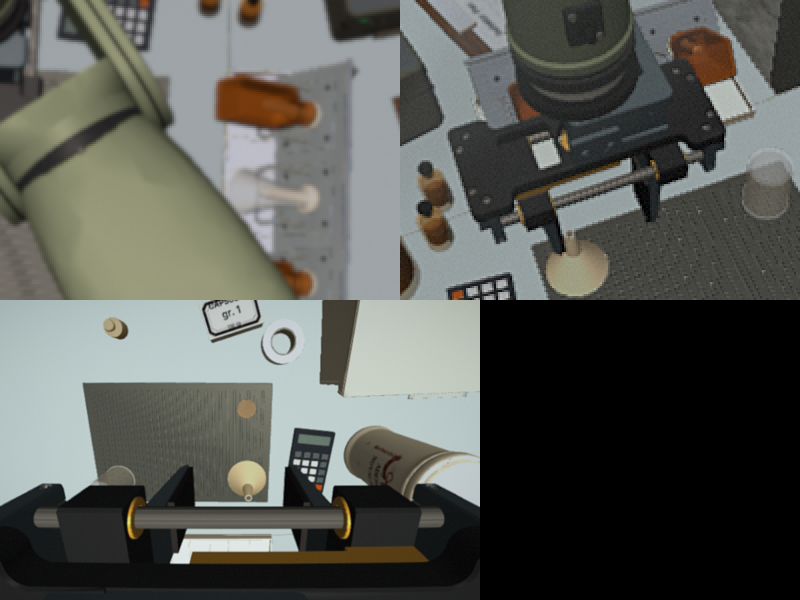

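The final view shows the bottle hung on the formerly empty peg, at inset (265,100). It reaches out as far as the other hung bottle, allowing for the rack's slight turn. The flask, funnel, beaker and cork have not moved, and the robot is clear.

```bash
python3 -c "
from station import arm
print(arm.close_job())"
```

```text
the job is handed in; nothing more can be done
None
```

The amber bottle hangs upside down on the formerly empty peg, rim against the collar and resting in its cradle, released without a knock; the job was handed in at about 18 s, with nothing else seen to move.

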